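Move the seasonings to the clean rack in the same order

ROBOT

A 6-joint arm with a two-finger parallel gripper is mounted at the origin on the work surface. World frame = base frame: x ahead of the robot, y to its left, z up, the work surface at z = 0. Lengths are in m, angles in rad, forces in N, time in s.
With the tool pointing down it reaches from about 0.25 to 0.725 m from the base axis. Payload 9.7 kg.
Tool frame: the origin (TCP) lies at the very end of the fingers, on their centre line; the grasp point (between the pads) lies 19 mm behind it; z points along the fingers, y is the line along which they close (so a half turn about z gives the same grasp; the last joint's range is limited). The gripper opens to 85 mm and grips with 20 to 120 N. Pads are 22 mm wide; open, the fingers measure 114 mm over their backs; the gripper's body (76 mm by 85 mm) begins 54 mm behind the grasp point. The pads swing forward as they close: fully open they stand 13 mm farther back than shut.
Start: joints at [1.121, 0.087, 0.176, 1.66, 0, 1.571], TCP at [0.239, 0.495, 0.231] pointing down, gripper open.
Joint ranges: [-3.13, 3.13], [-0.85, 1.81], [-1.15, 1.24], [-2.2, 2.28], [-1.44, 1.52], [-3.14, 3.14]. Speed limits (rad/s): [2.22, 2.22, 2.57, 3.14, 3.14, 3.14].

INTERFACE

Orientations are given as a unit quaternion [w, x, y, z].
In Python, from station import bot gives the robot as it stands.
- The arm moves only by the tool jog_arm, never from a script. Its arguments are lists of equal length, an entry for each row: "delta_pos": the shift along the world's x, y, z in m, a list of three; "turn": the turn, a rotation vector about the world's x, y, z in rad, a list of three. In form: {"delta_pos": [[dx, dy, dz], ...], "turn": [[rx, ry, rz], ...]}. A call has 1 to 5 rows; each row is the pose to reach, as a shift and turn from the pose commanded when the call began; what a row does not reach only later rows make up. A row lasts 1/10 s, in which the tool goes at most 50 mm and 8.59 degrees, less where a joint would pass 70% of its speed; a pose out of reach is approached as far as the arm can. A call with a gripper value outside its range is refused whole. "gripper" is the opening, from -1 (shut) to 1 (fully open), set as the call begins (left out, the last holds). The fingers move at their own pace and stop on an object; the grip force is fixed at half the most. Time passes only in rows, so rows that repeat a pose let the fingers close. It gives the time, the measured TCP pose, the force, the opening and the grip force at its end, in the units of the state.
- bot.get_state(): the state, without advancing time (a new reading comes with each control period).
- bot.get_image(name): name is "scene" or "top" or "wrist"; returns the picture (400x640x3 uint8, red, green, blue); there is no depth.
- bot.get_calibration(name): a dict with "fx", "fy", "cx", "cy" (pixels), "extrinsics" (4x4, takes a point from camera to world coordinates). Camera axes: x right, y down, z forward; pixel columns grow to the right and rows downward; lengths in m; the calibration is good to about 2 mm. The wrist camera is an equidistant fisheye: a pixel r from the principal point sees the ray r / f radians off the axis. A picture is of the moment at which its call begins: read the wrist's pose just before it. get_calibration takes no time and is no camera call; for the wrist camera it gives the pose at the moment of the call.
- bot.finish_job(): hands the job in; it is judged then, once.
The state is a dict: "time_s": time; "joints": joint angles; "joint_vel": joint speeds; "tau": joint torques, N m; "ee_pos": TCP position; "ee_rot": TCP orientation; "contact_force": force on the tool from outside, world axes, zero at the start; "wrist_torque": the same for the moment, N m; "opening": finger opening in m; "gripper_force": force on a finger pad.
Only numpy, scipy, OpenCV 4.12 (cv2) and the standard library are available. Lean on these libraries where they do the work, as an engineer would, in place of code of your own. Each camera call takes 0.05 s, during which the arm holds its last target. There are 200 camera calls.

TASK

The white drip rack has to go to the wash: move its four seasoning containers over to the clean steel rack, one upright in each compartment, in the same left-to-right order as they stand now, so that the cooks find each one without looking. Keep them upright on the way and set each one down on the deck, don't drop it; the drip dishes stay behind.

Things in the scene. Friction and masses are not known exactly. Their poses are not given: they have to be found in the camera images.
- bottle: White plastic squeeze bottle with a narrow grey nozzle, the tallest: straight body 54 mm in diameter from 3 to 125 mm up, 152 mm high with the nozzle, about 0.2 kg. Grip the body from above about 112 mm up. Loose. Origin: centre of its underside, z up its axis; round, yaw means nothing. At the start it stands upright in its dish, underside 8 mm above the table.
- mill: Dark wooden pepper mill, small steel ball on top: foot 54 mm in diameter, waist 42 mm, straight upper part 47 mm in diameter from 76 to 112 mm up, 136 mm high, about 0.2 kg. Grip the upper part from above about 98 mm up. Loose. Origin: centre of its underside, z up its axis; round, yaw means nothing. At the start it stands upright in its dish, underside 8 mm above the table.
- shaker: Stainless steel seasoning shaker with a domed, pierced top: straight body 56 mm in diameter from 0 to 82 mm up, 97 mm high, about 0.2 kg. Grip the body from above about 62 mm up. Loose. Origin: centre of its underside, z up its axis; round, yaw means nothing. At the start it stands upright in its dish, underside 8 mm above the table.
- pot: White ceramic salt pot with a fixed flat lid and small knob, the lowest and widest: straight body 62 mm in diameter from 0 to 57 mm up, 74 mm high with the knob, about 0.3 kg. Grip the body from above about 45 mm up. Loose. Origin: centre of its underside, z up its axis; round, yaw means nothing. At the start it stands upright in its dish, underside 8 mm above the table.
- bottle_dish: Round stainless drip dish, 84 mm across, 10 mm high, floor 3 mm thick: the one in which the squeeze bottle stands at the start; which of the drip rack's four places it has differs from run to run. Fixed, stays there. Origin: centre of its underside, 5 mm above the table, z up.
- mill_dish: Round stainless drip dish, 84 mm across, 10 mm high, floor 3 mm thick: the one in which the pepper mill stands at the start; which of the drip rack's four places it has differs from run to run. Fixed, stays there. Origin: centre of its underside, 5 mm above the table, z up.
- shaker_dish: Round stainless drip dish, 84 mm across, 10 mm high, floor 3 mm thick: the one in which the steel shaker stands at the start; which of the drip rack's four places it has differs from run to run. Fixed, stays there. Origin: centre of its underside, 5 mm above the table, z up.
- pot_dish: Round stainless drip dish, 84 mm across, 10 mm high, floor 3 mm thick: the one in which the ceramic pot stands at the start; which of the drip rack's four places it has differs from run to run. Fixed, stays there. Origin: centre of its underside, 5 mm above the table, z up.
- drip_rack: White plastic tray 110 (x) by 400 mm (y) with a white wire gallery, top 29 mm above the table; holds the four dishes in a row. Fixed. Origin: centre of its underside, on the table; y runs along the row, to the robot's left at yaw 0. Dish centres at x 0, y -142.5, -47.5, 47.5, 142.5 mm. Its yaw is within 0.3 rad of 0; it stands left or right of the middle, the steel rack on the other side.
- steel_rack: Empty stainless rack: flat deck 98 (x) by 386 mm (y), top 10 mm above the table; wire gallery, top 25 mm above the table, with cross wires making four compartments 89 (y) by 86 mm (x) in a row. Fixed. Origin: centre of its underside, on the table; y runs along the row, to the robot's left at yaw 0 (yaw within 0.3 rad). Compartment centres at x 0, y -142.5, -47.5, 47.5, 142.5 mm.
There are look-alikes about, which are no part of the job. Leave any purple look-alike of the mill alone.

How it is judged:
At the end, for the whole second after the job is handed in: Each container stands upright (within 0.1 rad), released and at rest on the steel rack's deck (underside within 5 mm), in the compartment at the same place along the row as its own drip dish has in the drip rack, within 22 mm of the compartment's centre along each rack axis (((y of bottle_dish in the frame of drip_rack between -0.1625 and -0.1225 m and y of bottle in the frame of steel_rack between -0.1645 and -0.1205 m) or (y of bottle_dish in the frame of drip_rack between -0.0675 and -0.0275 m and y of bottle in the frame of steel_rack between -0.0695 and -0.0255 m) or (y of bottle_dish in the frame of drip_rack between 0.0275 and 0.0675 m and y of bottle in the frame of steel_rack between 0.0255 and 0.0695 m) or (y of bottle_dish in the frame of drip_rack between 0.1225 and 0.1625 m and y of bottle in the frame of steel_rack between 0.1205 and 0.1645 m)) and x of bottle in the frame of steel_rack between -0.022 and 0.022 m and z of bottle in the frame of steel_rack between 0.005 and 0.015 m and angle between each of bottle, mill, shaker, pot's own z axis and vertical below 0.1 rad and linear speed of each of bottle, mill, shaker, pot below 0.02 m/s and angular speed of each of bottle, mill, shaker, pot below 0.2 rad/s and ((y of mill_dish in the frame of drip_rack between -0.1625 and -0.1225 m and y of mill in the frame of steel_rack between -0.1645 and -0.1205 m) or (y of mill_dish in the frame of drip_rack between -0.0675 and -0.0275 m and y of mill in the frame of steel_rack between -0.0695 and -0.0255 m) or (y of mill_dish in the frame of drip_rack between 0.0275 and 0.0675 m and y of mill in the frame of steel_rack between 0.0255 and 0.0695 m) or (y of mill_dish in the frame of drip_rack between 0.1225 and 0.1625 m and y of mill in the frame of steel_rack between 0.1205 and 0.1645 m)) and x of mill in the frame of steel_rack between -0.022 and 0.022 m and z of mill in the frame of steel_rack between 0.005 and 0.015 m and ((y of shaker_dish in the frame of drip_rack between -0.1625 and -0.1225 m and y of shaker in the frame of steel_rack between -0.1645 and -0.1205 m) or (y of shaker_dish in the frame of drip_rack between -0.0675 and -0.0275 m and y of shaker in the frame of steel_rack between -0.0695 and -0.0255 m) or (y of shaker_dish in the frame of drip_rack between 0.0275 and 0.0675 m and y of shaker in the frame of steel_rack between 0.0255 and 0.0695 m) or (y of shaker_dish in the frame of drip_rack between 0.1225 and 0.1625 m and y of shaker in the frame of steel_rack between 0.1205 and 0.1645 m)) and x of shaker in the frame of steel_rack between -0.022 and 0.022 m and z of shaker in the frame of steel_rack between 0.005 and 0.015 m and ((y of pot_dish in the frame of drip_rack between -0.1625 and -0.1225 m and y of pot in the frame of steel_rack between -0.1645 and -0.1205 m) or (y of pot_dish in the frame of drip_rack between -0.0675 and -0.0275 m and y of pot in the frame of steel_rack between -0.0695 and -0.0255 m) or (y of pot_dish in the frame of drip_rack between 0.0275 and 0.0675 m and y of pot in the frame of steel_rack between 0.0255 and 0.0695 m) or (y of pot_dish in the frame of drip_rack between 0.1225 and 0.1625 m and y of pot in the frame of steel_rack between 0.1205 and 0.1645 m)) and x of pot in the frame of steel_rack between -0.022 and 0.022 m and z of pot in the frame of steel_rack between 0.005 and 0.015 m); the robot touches nothing.
It fails at once if a container is tipped over (leans more than 35 degrees) (angle between any of bottle, mill, shaker, pot's own z axis and vertical above 0.61 rad).
It fails at once if a container is dropped or thrown (moves faster than 0.7 m/s with no finger on it: a fall of some 25 mm) ((linear speed of bottle above 0.7 m/s and contact force between bottle and the fingers below 0.1 N) or (linear speed of mill above 0.7 m/s and contact force between mill and the fingers below 0.1 N) or (linear speed of shaker above 0.7 m/s and contact force between shaker and the fingers below 0.1 N) or (linear speed of pot above 0.7 m/s and contact force between pot and the fingers below 0.1 N)).
It also fails if it takes over 112 s, if anything falls off the work surface, if the arm or the gripper's body presses on something with over 40 N, if the wrist force passes 120 N, or if a joint passes its speed limit or range.

## Working session

There is one attempt and no reset: what is moved stays moved. The work goes in short steps, Python scripts to look and compute and a tool call to move; the robot and the scene stay as the last step left them, time stands still between calls to the robot, and variables do not carry over. Pictures are saved under pics/ and viewed, at most 14 in all, crops included, and the job is handed in when it is done.

Besides the shell and the picture viewer there is one more tool, called after "Call:" as name(argument=value, ...), one argument or row to a line, values as JSON. jog_arm: Moves the arm, as the interface text tells. Its arguments: {"type":"object","properties":{"delta_pos":{"type":"array"},"turn":{"type":"array"},"gripper":{"type":"number"}},"required":["delta_pos","turn"]}

```bash
mkdir -p pics; python3 - <<'E'
from station import bot
import cv2
for n in("top","scene"):
    cv2.imwrite(f"pics/{n}0.png",bot.get_image(n)[:,:,::-1])
    c=bot.get_calibration(n);print(n,c)
s=bot.get_state();print(s)
E
```

```text
top {'fx': 398.3259256961518, 'fy': 398.3259256961518, 'cx': 310.933641664466, 'cy': 195.35924079326878, 'extrinsics': array([[ 0.0178594 , -0.99563028,  0.0916591 ,  0.32963893],
       [-0.99983874, -0.01761153,  0.00351236,  0.00428535],
       [-0.00188275, -0.09170705, -0.99578425,  1.21944649],
       [ 0.        ,  0.        ,  0.        ,  1.        ]])}
scene {'fx': 418.5711244494139, 'fy': 418.5711244494139, 'cx': 323.00089191093065, 'cy': 203.51436118857364, 'extrinsics': array([[ 0.23350416,  0.80542509, -0.54476255,  1.00453611],
       [ 0.97227506, -0.20062078,  0.12013539, -0.120875  ],
       [-0.01253063, -0.55771115, -0.82994051,  0.89381426],
       [ 0.        ,  0.        ,  0.        ,  1.        ]])}
{'time_s': 0.1, 'joints': array([ 1.12102081e+00,  8.74268419e-02,  1.75203646e-01,  1.65979399e+00,
       -1.20665876e-05,  1.57078674e+00]), 'joint_vel': array([ 7.70244593e-05, -2.52021909e-03,  3.53447158e-03,  1.20384204e-03,
       -6.05969707e-04, -9.96509660e-04]), 'tau': array([ 3.11765496e-05, -5.21564054e+01,  4.65652871e+01,  1.60848390e-02,
       -3.22609890e-05, -1.41588714e-05]), 'ee_pos': array([0.23903389, 0.4951136 , 0.230637  ]), 'ee_rot': array([-1.30245618e-04,  2.22992229e-01,  9.74820031e-01, -5.96404071e-04]), 'contact_force': array([ 0.30733707,  0.43098168, -0.29359628]), 'wrist_torque': array([-0.01894436,  0.01713741, -0.00039822]), 'gripper_force': 0.0, 'opening': 0.08522056167247838}
```

View pics/top0.png

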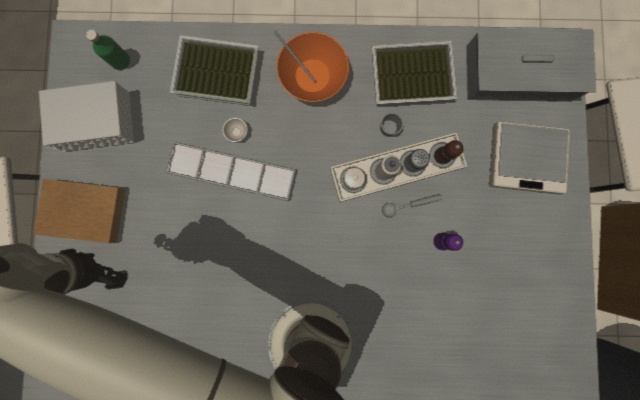

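View pics/scene0.png

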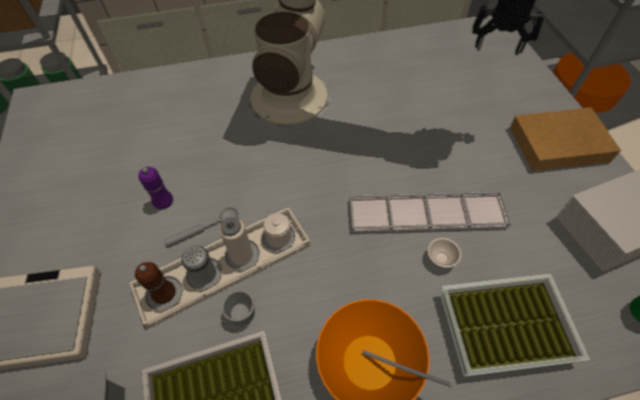

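```bash
python3 - <<'E'
import cv2
im=cv2.imread("pics/top0.png")
a=cv2.resize(im[138:204,160:304],None,fx=5,fy=5,interpolation=cv2.INTER_CUBIC)
b=cv2.resize(im[130:204,326:470],None,fx=5,fy=5,interpolation=cv2.INTER_CUBIC)
import numpy as np
b=b[:260+110]
cv2.imwrite("pics/s.png",cv2.convertScaleAbs(a,alpha=1.2));cv2.imwrite("pics/d.png",cv2.convertScaleAbs(b,alpha=1.2))
E
```

```text
(no output)
```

View pics/s.png

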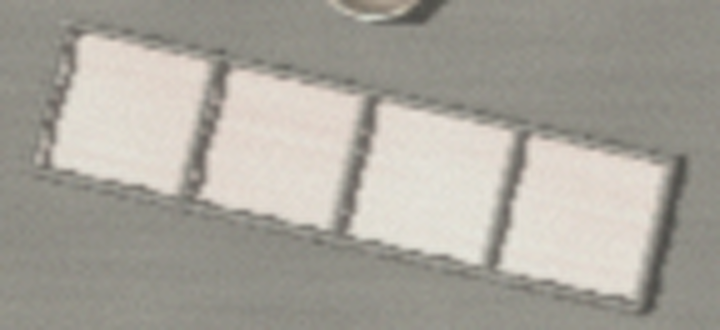

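View pics/d.png

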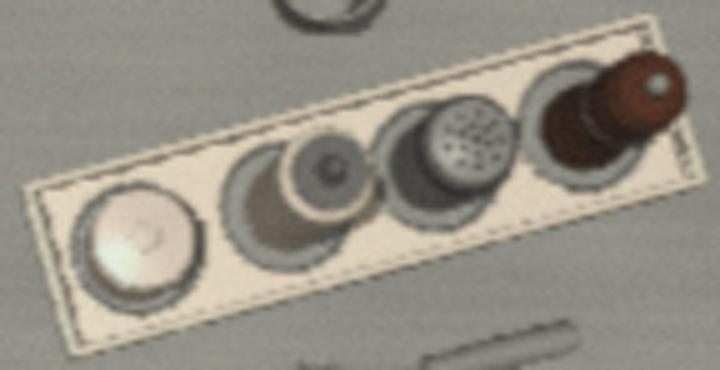

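```bash
cat >h.py <<'E'
import numpy as np
def ray(c,uv,z):
    E=c["extrinsics"];d=E[:3,:3]@np.array([(uv[0]-c["cx"])/c["fx"],(uv[1]-c["cy"])/c["fy"],1])
    return (E[:3,3]+d*(z-E[2,3])/d[2])[:2]
E
python3 - <<'E'
from station import bot
from h import *
c=bot.get_calibration("top")
S=lambda u,v,o,z:ray(c,((u+.5)/5-.5+o[0],(v+.5)/5-.5+o[1]),z)
so=(160,138);do=(326,130)
P=lambda t,p:print(t,np.round(p,4))
g=[S(*p,so,.018) for p in[(72,25),(680,157),(648,312),(40,175)]]
P("steel",np.mean(g,0));P("len",[np.linalg.norm(g[i]-g[(i+1)%4]) for i in range(4)])
def yaw(a,b):d=a-b;return np.arctan2(-d[0],d[1])
P("yaw",[yaw(g[0],g[1]),yaw(g[3],g[2])])
for p in[(135,115),(270,147),(420,182),(582,218)]:P("cell",S(*p,so,.01))
g=[S(*p,do,.02) for p in[(25,187),(655,15),(705,180),(75,355)]]
P("drip",np.mean(g,0));P("len",[np.linalg.norm(g[i]-g[(i+1)%4]) for i in range(4)]);y=yaw(g[0],g[1])
P("yaw",[y,yaw(g[3],g[2])])
for k in[.1425,.0475,-.0475,-.1425]:P("place",np.mean(g,0)+k*np.array([-np.sin(y),np.cos(y)]))
for n,u,v,z in[("pot",148,240,.065),("potknob",150,234,.081),("potdish",137,247,.015),("bottle",330,177,.133),("nozzle",333,170,.16),("bdish",288,207,.015),("shaker",472,145,.093),("sdish",432,165,.015),("mill",657,83,.143),("mdish",585,125,.015)]:P(n,S(u,v,do,z))
E
```

```text
steel [0.5106 0.2522]
len [0.3823 0.0967 0.3803 0.0944]
yaw [-0.1982 -0.2043]
cell [0.5415 0.3928]
cell [0.5231 0.309 ]
cell [0.5031 0.2161]
cell [0.4826 0.1162]
drip [ 0.5335 -0.2573]
len [0.4012 0.1058 0.3986 0.1068]
yaw [0.2866 0.289 ]
place [ 0.4932 -0.1206]
place [ 0.5201 -0.2117]
place [ 0.5469 -0.3029]
place [ 0.5738 -0.394 ]
pot [ 0.4903 -0.12  ]
potknob [ 0.4916 -0.1194]
potdish [ 0.4928 -0.1187]
bottle [ 0.5176 -0.2128]
nozzle [ 0.5168 -0.209 ]
bdish [ 0.5191 -0.2107]
shaker [ 0.5445 -0.302 ]
sdish [ 0.5466 -0.2987]
mill [ 0.5712 -0.3901]
mdish [ 0.573  -0.3925]
```

Call:
jog_arm(
  delta_pos=[
    [0.0168,-0.041,0],
    [0.0336,-0.082,0],
    [0.0504,-0.123,0],
    [0.0672,-0.164,0],
    [0.084,-0.205,0],
  ],
  turn=[
    [0,0,-0.0556],
    [0,0,-0.111],
    [0,0,-0.167],
    [0,0,-0.222],
    [0,0,-0.278],
  ],
  gripper=1,
)

```text
time_s: 0.6
ee_pos: [0.3233, 0.2886, 0.231]
ee_rot: [-0.0, 0.357, 0.934, -0.0]
contact_force: [0.4, 0.2, 0.0]
opening: 0.0852
gripper_force: 0.0
```

Call:
jog_arm(
  delta_pos=[
    [0.0168,-0.041,0],
    [0.0336,-0.082,0],
    [0.0504,-0.123,0],
    [0.0672,-0.164,0],
    [0.084,-0.205,0],
  ],
  turn=[
    [0,0,-0.0556],
    [0,0,-0.111],
    [0,0,-0.167],
    [0,0,-0.222],
    [0,0,-0.278],
  ],
)

```text
time_s: 1.1
ee_pos: [0.4073, 0.0835, 0.2312]
ee_rot: [0.0, 0.483, 0.876, 0.0]
contact_force: [1.0, 0.4, 0.4]
opening: 0.0854
gripper_force: 0.0
```

Call:
jog_arm(
  delta_pos=[
    [0.0168,-0.041,-0.01],
    [0.0336,-0.082,-0.02],
    [0.0504,-0.123,-0.03],
    [0.0672,-0.164,-0.04],
    [0.084,-0.205,-0.05],
  ],
  turn=[
    [0,0,-0.0556],
    [0,0,-0.111],
    [0,0,-0.167],
    [0,0,-0.222],
    [0,0,-0.278],
  ],
)

```text
time_s: 1.6
ee_pos: [0.4913, -0.1217, 0.1806]
ee_rot: [-0.0, 0.6, 0.8, -0.0]
contact_force: [0.0, 0.5, -0.0]
opening: 0.0853
gripper_force: 0.0
```

Call:
jog_arm(
  delta_pos=[
    [0,0.002,-0.03],
    [0,0.002,-0.065],
    [0,0.002,-0.1],
    [0,0.002,-0.13],
    [0,0.002,-0.15],
  ],
  turn=[
    [0,0,0],
    [0,0,0],
    [0,0,0],
    [0,0,0],
    [0,0,0],
  ],
)

```text
time_s: 2.1
ee_pos: [0.4898, -0.1174, 0.0285]
ee_rot: [-0.001, 0.599, 0.801, -0.001]
contact_force: [0.3, 0.3, -0.5]
opening: 0.085
gripper_force: 0.0
```

Call:
jog_arm(
  delta_pos=[
    [0,0,0],
    [0,0,0],
    [0,0,0],
    [0,0,0],
    [0,0,0],
  ],
  turn=[
    [0,0,0],
    [0,0,0],
    [0,0,0],
    [0,0,0],
    [0,0,0],
  ],
  gripper=-1,
)

```text
time_s: 2.6
ee_pos: [0.4914, -0.1178, 0.0318]
ee_rot: [0.0, 0.599, 0.801, 0.0]
contact_force: [-0.0, 0.7, -3.8]
opening: 0.0605
gripper_force: 65.5
```

Call:
jog_arm(
  delta_pos=[
    [0,0,0],
    [0,0,0],
    [0,0,0],
    [0,0,0],
    [0,0,0.01],
  ],
  turn=[
    [0,0,0],
    [0,0,0],
    [0,0,0],
    [0,0,0],
    [0,0,0],
  ],
)

```text
time_s: 3.1
ee_pos: [0.4902, -0.1175, 0.0403]
ee_rot: [-0.001, 0.599, 0.801, -0.0]
contact_force: [-1.0, 0.1, -4.8]
opening: 0.0607
gripper_force: 65.9
```

```bash
python3 - <<'E'
from station import bot
import cv2
cv2.imwrite("pics/sc1.png",bot.get_image("scene")[:,:,::-1])
E
```

```text
(no output)
```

View pics/sc1.png

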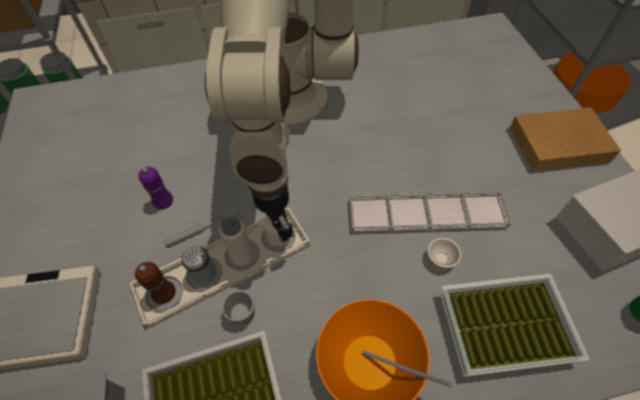

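Call:
jog_arm(
  delta_pos=[
    [0,0,0.01],
    [0,0,0.025],
    [0,0,0.04],
    [0,0,0.055],
    [0,0,0.06],
  ],
  turn=[
    [0,0,0],
    [0,0,0],
    [0,0,0],
    [0,0,0],
    [0,0,0],
  ],
)

```text
time_s: 3.65
ee_pos: [0.4921, -0.1179, 0.1039]
ee_rot: [0.001, 0.599, 0.801, 0.001]
contact_force: [-1.0, -0.9, -3.9]
opening: 0.0605
gripper_force: 66.0
```

Call:
jog_arm(
  delta_pos=[
    [0.0018,0.02,0],
    [0.0054,0.055,0],
    [0.0088,0.095,0],
    [0.0124,0.133,0],
    [0.0159,0.1705,0],
  ],
  turn=[
    [0,0,-0.02],
    [0,0,-0.055],
    [0,0,-0.09],
    [0,0,-0.126],
    [0,0,-0.162],
  ],
)

```text
time_s: 4.15
ee_pos: [0.507, 0.0543, 0.1015]
ee_rot: [0.0, 0.662, 0.749, 0.0]
contact_force: [0.7, -0.9, -3.9]
opening: 0.0605
gripper_force: 66.0
```

Call:
jog_arm(
  delta_pos=[
    [0.0032,0.034,0],
    [0.0064,0.068,0],
    [0.0095,0.102,0],
    [0.0127,0.136,0],
    [0.0159,0.1705,0],
  ],
  turn=[
    [0,0,-0.032],
    [0,0,-0.065],
    [0,0,-0.097],
    [0,0,-0.13],
    [0,0,-0.162],
  ],
)

```text
time_s: 4.65
ee_pos: [0.5229, 0.2247, 0.1014]
ee_rot: [0.0, 0.721, 0.693, -0.0]
contact_force: [0.1, 0.1, -4.0]
opening: 0.0607
gripper_force: 65.9
```

Call:
jog_arm(
  delta_pos=[
    [0.0035,0.038,0],
    [0.007,0.075,0],
    [0.0105,0.115,0],
    [0.014,0.15,0],
    [0.0159,0.1705,0],
  ],
  turn=[
    [0,0,-0.036],
    [0,0,-0.072],
    [0,0,-0.108],
    [0,0,-0.142],
    [0,0,-0.163],
  ],
)

```text
time_s: 5.15
ee_pos: [0.5385, 0.3964, 0.1007]
ee_rot: [-0.0, 0.774, 0.633, -0.0]
contact_force: [-0.5, 0.0, -3.3]
opening: 0.0609
gripper_force: 66.0
```

Call:
jog_arm(
  delta_pos=[
    [0,0,0],
    [0,0,-0.02],
    [0,0,-0.04],
    [0,0,-0.05],
    [0,0,-0.05],
  ],
  turn=[
    [0,0,0],
    [0,0,0],
    [0,0,0],
    [0,0,0],
    [0,0,0],
  ],
)

```text
time_s: 5.65
ee_pos: [0.538, 0.3927, 0.0495]
ee_rot: [-0.0, 0.774, 0.633, -0.002]
contact_force: [-0.1, 0.0, -3.1]
opening: 0.0604
gripper_force: 66.2
```

```bash
python3 - <<'E'
from station import bot
import cv2
cv2.imwrite("pics/sc2.png",bot.get_image("scene")[100:300,300:560,::-1].repeat(3,0).repeat(3,1))
s=bot.get_state();print(s["ee_pos"],s["ee_rot"],s["opening"])
E
```

```text
[0.53861444 0.39312213 0.05103116] [ 1.00700049e-05  7.74255620e-01  6.32872693e-01 -6.23727318e-04] 0.060704835179117754
```

View pics/sc2.png

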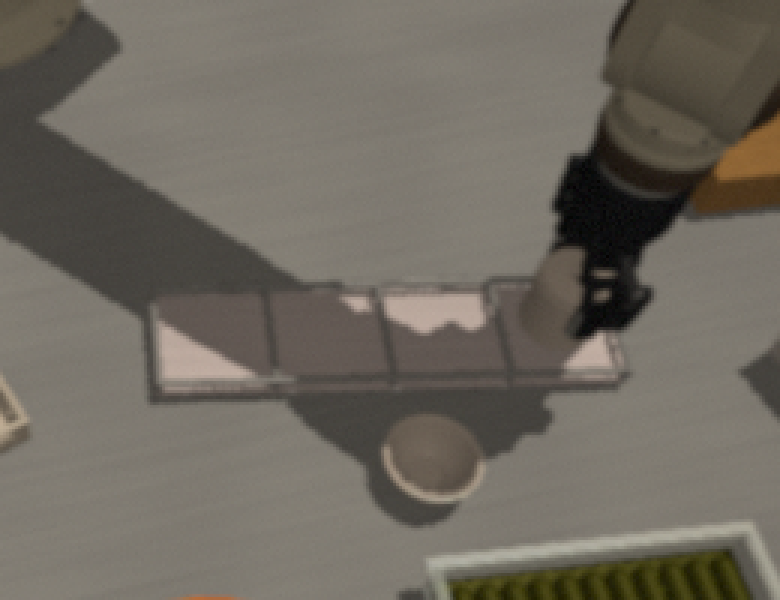

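```bash
cat >>h.py <<'E'
def proj(c,p):
    E=c["extrinsics"];q=E[:3,:3].T@(np.array(p)-E[:3,3]);return np.array([c["fx"]*q[0]/q[2]+c["cx"],c["fy"]*q[1]/q[2]+c["cy"]])
E
python3 - <<'E'
from station import bot
from h import *
c=bot.get_calibration("scene")
d=np.array([.98,-.2,0]);o=np.array([.5386,.3922,0])
for n,p in [("pot bottom",o+[0,0,.029]),("left bottom",o+[0,-.031,.029]),("right",o+[0,.031,.029]),("top",o+[0,0,.086]),("topR",o+[0,.031,.086]),("topL",o+[0,-.031,.086]),("padfront",o+d*.035+[0,0,.07]),("cell",o+[0,0,.01])]:print(n,(proj(c,p)-[300,100])*3)
E
```

```text
pot bottom [556.22457507 315.53383271]
left bottom [521.22317629 323.13781762]
right [590.97455494 307.98446807]
top [578.69329393 275.28389082]
topR [615.01985664 267.52511744]
topL [542.09124659 283.10150332]
padfront [583.74292022 323.70797625]
cell [549.18535396 328.14373016]
```

Call:
jog_arm(
  delta_pos=[
    [0,0,-0.006],
    [0,0,-0.012],
    [0,0,-0.016],
    [0,0,-0.017],
    [0,0,-0.017],
  ],
  turn=[
    [0,0,0],
    [0,0,0],
    [0,0,0],
    [0,0,0],
    [0,0,0],
  ],
)

```text
time_s: 6.2
ee_pos: [0.5388, 0.3937, 0.0342]
ee_rot: [-0.0, 0.774, 0.633, -0.0]
contact_force: [0.1, -0.6, -4.2]
opening: 0.0607
gripper_force: 66.2
```

Call:
jog_arm(
  delta_pos=[
    [0,0,-0.001],
    [0,0,-0.001],
    [0,0,-0.001],
    [0,0,-0.001],
    [0,0,-0.001],
  ],
  turn=[
    [0,0,0],
    [0,0,0],
    [0,0,0],
    [0,0,0],
    [0,0,0],
  ],
)

```text
time_s: 6.7
ee_pos: [0.539, 0.3939, 0.0337]
ee_rot: [-0.0, 0.774, 0.633, 0.0]
contact_force: [-0.1, -0.3, 0.3]
opening: 0.0607
gripper_force: 66.2
```

Call:
jog_arm(
  delta_pos=[
    [0,0,0],
    [0,0,0],
    [0,0,0],
    [0,0,0],
    [0,0,0],
  ],
  turn=[
    [0,0,0],
    [0,0,0],
    [0,0,0],
    [0,0,0],
    [0,0,0],
  ],
  gripper=1,
)

```text
time_s: 7.2
ee_pos: [0.5389, 0.3938, 0.0333]
ee_rot: [0.0, 0.774, 0.633, 0.0]
contact_force: [-0.2, -0.1, -0.9]
opening: 0.085
gripper_force: 0.0
```

Call:
jog_arm(
  delta_pos=[
    [0,0,0.01],
    [0,0,0.04],
    [0,0,0.08],
    [0,0,0.125],
    [0,0,0.17],
  ],
  turn=[
    [0,0,0],
    [0,0,0],
    [0,0,0],
    [0,0,0],
    [0,0,0],
  ],
)

```text
time_s: 7.7
ee_pos: [0.5385, 0.3935, 0.2058]
ee_rot: [0.0, 0.774, 0.633, 0.0]
contact_force: [0.6, 0.5, 0.3]
opening: 0.0855
gripper_force: 0.0
```

Call:
jog_arm(
  delta_pos=[
    [-0.0014,-0.04,0],
    [-0.0028,-0.08,0],
    [-0.0042,-0.12,0],
    [-0.0056,-0.16,0],
    [-0.007,-0.201,0],
  ],
  turn=[
    [0,0,0.032],
    [0,0,0.065],
    [0,0,0.097],
    [0,0,0.13],
    [0,0,0.162],
  ],
)

```text
time_s: 8.2
ee_pos: [0.5315, 0.1913, 0.2043]
ee_rot: [0.0, 0.72, 0.694, 0.0]
contact_force: [1.5, 0.0, 0.1]
opening: 0.0856
gripper_force: 0.0
```

Call:
jog_arm(
  delta_pos=[
    [-0.0014,-0.04,0],
    [-0.0028,-0.08,0],
    [-0.0042,-0.12,0],
    [-0.0056,-0.16,0],
    [-0.007,-0.201,0],
  ],
  turn=[
    [0,0,0.032],
    [0,0,0.065],
    [0,0,0.097],
    [0,0,0.13],
    [0,0,0.162],
  ],
)

```text
time_s: 8.7
ee_pos: [0.5245, -0.0097, 0.2044]
ee_rot: [0.001, 0.661, 0.75, 0.0]
contact_force: [0.5, -0.8, -0.4]
opening: 0.0851
gripper_force: 0.0
```

```bash
python3 - <<'E'
from station import bot
from h import *
import cv2
cv2.imwrite("pics/top1.png",cv2.resize(bot.get_image("top")[138:204,160:304,::-1],None,fx=5,fy=5,interpolation=cv2.INTER_CUBIC))
c=bot.get_calibration("top")
print((proj(c,[.5389,.3919,.067])-[160,138])*5, (proj(c,[.5389,.3919,.010])-[160,138])*5)
E
```

```text
[103.97389433 100.12615771] [134.30066191 117.27560569]
```

View pics/top1.png

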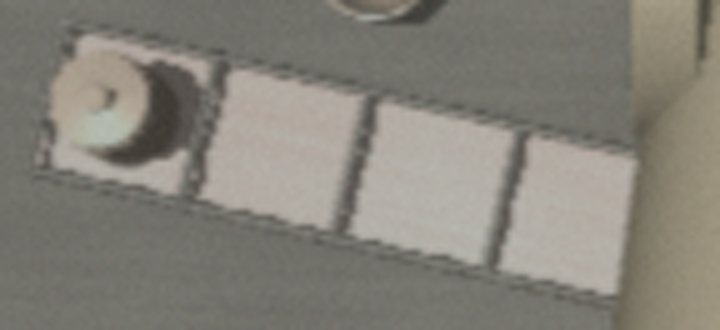

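Call:
jog_arm(
  delta_pos=[
    [-0.0014,-0.04,0],
    [-0.0028,-0.08,0],
    [-0.0042,-0.12,0],
    [-0.0056,-0.165,0],
    [-0.007,-0.201,0],
  ],
  turn=[
    [0,0,0.032],
    [0,0,0.065],
    [0,0,0.097],
    [0,0,0.13],
    [0,0,0.163],
  ],
)

```text
time_s: 9.25
ee_pos: [0.5175, -0.2113, 0.2043]
ee_rot: [0.001, 0.598, 0.801, 0.0]
contact_force: [1.1, -0.2, -0.1]
opening: 0.0853
gripper_force: 0.0
```

Call:
jog_arm(
  delta_pos=[
    [0,0,0],
    [0,0,-0.03],
    [0,0,-0.06],
    [0,0,-0.09],
    [0,0,-0.106],
  ],
  turn=[
    [0,0,0],
    [0,0,0],
    [0,0,0],
    [0,0,0],
    [0,0,0],
  ],
)

```text
time_s: 9.75
ee_pos: [0.5171, -0.2082, 0.0954]
ee_rot: [-0.001, 0.599, 0.801, -0.0]
contact_force: [-0.2, 0.3, -0.5]
opening: 0.0854
gripper_force: 0.0
```

Call:
jog_arm(
  delta_pos=[
    [0,0,0],
    [0,0,0],
    [0,0,0],
    [0,0,0],
    [0,0,0],
  ],
  turn=[
    [0,0,0],
    [0,0,0],
    [0,0,0],
    [0,0,0],
    [0,0,0],
  ],
  gripper=-1,
)

```text
time_s: 10.25
ee_pos: [0.5186, -0.2094, 0.0991]
ee_rot: [0.001, 0.599, 0.801, 0.0]
contact_force: [-1.7, 0.3, 6.5]
opening: 0.0523
gripper_force: 63.9
```

Call:
jog_arm(
  delta_pos=[
    [0,0,0],
    [0,0,0],
    [0,0,0.01],
    [0,0,0.02],
    [0,0,0.02],
  ],
  turn=[
    [0,0,0],
    [0,0,0],
    [0,0,0],
    [0,0,0],
    [0,0,0],
  ],
)

```text
time_s: 10.75
ee_pos: [0.5186, -0.2095, 0.1193]
ee_rot: [0.001, 0.599, 0.801, 0.0]
contact_force: [-0.6, 0.7, -2.7]
opening: 0.0523
gripper_force: 63.5
```

Call:
jog_arm(
  delta_pos=[
    [0,0,0.01],
    [0,0,0.025],
    [0,0,0.035],
    [0,0,0.04],
    [0,0,0.04],
  ],
  turn=[
    [0,0,0],
    [0,0,0],
    [0,0,0],
    [0,0,0],
    [0,0,0],
  ],
)

```text
time_s: 11.25
ee_pos: [0.5183, -0.2094, 0.1584]
ee_rot: [0.001, 0.599, 0.801, 0.0]
contact_force: [0.1, 0.1, -3.0]
opening: 0.0518
gripper_force: 63.5
```

Call:
jog_arm(
  delta_pos=[
    [0,0.02,0],
    [0,0.055,0],
    [0,0.095,0],
    [0.0007,0.133,0],
    [0.0007,0.17,0],
  ],
  turn=[
    [0,0,-0.02],
    [0,0,-0.055],
    [0,0,-0.09],
    [0,0,-0.126],
    [0,0,-0.162],
  ],
)

```text
time_s: 11.75
ee_pos: [0.5181, -0.0378, 0.1568]
ee_rot: [-0.0, 0.662, 0.749, -0.0]
contact_force: [1.4, -0.6, -1.6]
opening: 0.0517
gripper_force: 63.5
```

Call:
jog_arm(
  delta_pos=[
    [0,0.034,0],
    [0,0.068,0],
    [0,0.102,0],
    [0.0007,0.136,0],
    [0.0007,0.17,0],
  ],
  turn=[
    [0,0,-0.032],
    [0,0,-0.065],
    [0,0,-0.097],
    [0,0,-0.13],
    [0,0,-0.162],
  ],
)

```text
time_s: 12.25
ee_pos: [0.5189, 0.1322, 0.1568]
ee_rot: [-0.0, 0.721, 0.693, -0.0]
contact_force: [0.9, -0.5, -2.6]
opening: 0.0526
gripper_force: 63.5
```

Call:
jog_arm(
  delta_pos=[
    [0,0.038,0],
    [0,0.075,0],
    [0,0.11,0],
    [0.0007,0.145,0],
    [0.0008,0.17,0],
  ],
  turn=[
    [0,0,-0.036],
    [0,0,-0.072],
    [0,0,-0.108],
    [0,0,-0.142],
    [0,0,-0.163],
  ],
)

```text
time_s: 12.75
ee_pos: [0.5195, 0.3028, 0.1564]
ee_rot: [-0.0, 0.774, 0.633, -0.0]
contact_force: [0.4, -0.9, -2.5]
opening: 0.0524
gripper_force: 63.5
```

Call:
jog_arm(
  delta_pos=[
    [0,0,0],
    [0,0,-0.015],
    [0,0,-0.03],
    [0,0,-0.045],
    [0,0,-0.05],
  ],
  turn=[
    [0,0,0],
    [0,0,0],
    [0,0,0],
    [0,0,0],
    [0,0,0],
  ],
)

```text
time_s: 13.25
ee_pos: [0.5191, 0.2994, 0.1043]
ee_rot: [-0.0, 0.774, 0.633, -0.002]
contact_force: [-0.6, -0.5, -2.6]
opening: 0.0523
gripper_force: 63.6
```

Call:
jog_arm(
  delta_pos=[
    [0,0,-0.003],
    [0,0,-0.006],
    [0,0,-0.007],
    [0,0,-0.008],
    [0,0,-0.008],
  ],
  turn=[
    [0,0,0],
    [0,0,0],
    [0,0,0],
    [0,0,0],
    [0,0,0],
  ],
)

```text
time_s: 13.75
ee_pos: [0.5203, 0.301, 0.1012]
ee_rot: [0.0, 0.774, 0.633, 0.001]
contact_force: [-4.2, -1.0, 8.1]
opening: 0.0522
gripper_force: 64.8
```

Call:
jog_arm(
  delta_pos=[
    [0,0,0],
    [0,0,0],
    [0,0,0],
    [0,0,0],
    [0,0,0],
  ],
  turn=[
    [0,0,0],
    [0,0,0],
    [0,0,0],
    [0,0,0],
    [0,0,0],
  ],
  gripper=1,
)

```text
time_s: 14.25
ee_pos: [0.5201, 0.3008, 0.0992]
ee_rot: [-0.0, 0.774, 0.633, -0.0]
contact_force: [0.5, -0.1, -0.6]
opening: 0.0855
gripper_force: 0.0
```

Call:
jog_arm(
  delta_pos=[
    [0,0,0.01],
    [0,0,0.03],
    [0,0,0.06],
    [0,0,0.09],
    [0,0,0.106],
  ],
  turn=[
    [0,0,0],
    [0,0,0],
    [0,0,0],
    [0,0,0],
    [0,0,0],
  ],
)

```text
time_s: 14.75
ee_pos: [0.5205, 0.3011, 0.2089]
ee_rot: [0.0, 0.774, 0.633, 0.002]
contact_force: [0.8, 0.1, -0.6]
opening: 0.0852
gripper_force: 0.0
```

Call:
jog_arm(
  delta_pos=[
    [0.0017,-0.04,0],
    [0.0034,-0.08,0],
    [0.005,-0.12,0],
    [0.0067,-0.16,0],
    [0.0085,-0.2,0],
  ],
  turn=[
    [0,0,0.032],
    [0,0,0.065],
    [0,0,0.097],
    [0,0,0.13],
    [0,0,0.162],
  ],
)

```text
time_s: 15.25
ee_pos: [0.5284, 0.0993, 0.2062]
ee_rot: [0.0, 0.72, 0.694, 0.0]
contact_force: [0.7, -0.8, 0.3]
opening: 0.0855
gripper_force: 0.0
```

Call:
jog_arm(
  delta_pos=[
    [0.0017,-0.04,0],
    [0.0034,-0.08,0],
    [0.005,-0.12,0],
    [0.0067,-0.16,0],
    [0.0085,-0.2,0],
  ],
  turn=[
    [0,0,0.032],
    [0,0,0.065],
    [0,0,0.097],
    [0,0,0.13],
    [0,0,0.162],
  ],
)

```text
time_s: 15.75
ee_pos: [0.5369, -0.1009, 0.2063]
ee_rot: [0.0, 0.661, 0.75, 0.0]
contact_force: [0.5, 1.0, -0.5]
opening: 0.0855
gripper_force: 0.0
```

Call:
jog_arm(
  delta_pos=[
    [0.0017,-0.04,0],
    [0.0034,-0.08,0],
    [0.005,-0.12,0],
    [0.0067,-0.165,0],
    [0.0085,-0.2,0],
  ],
  turn=[
    [0,0,0.032],
    [0,0,0.065],
    [0,0,0.097],
    [0,0,0.13],
    [0,0,0.163],
  ],
)

```text
time_s: 16.25
ee_pos: [0.5452, -0.3016, 0.206]
ee_rot: [0.0, 0.599, 0.801, -0.0]
contact_force: [0.9, -0.2, -0.6]
opening: 0.0855
gripper_force: 0.0
```

Call:
jog_arm(
  delta_pos=[
    [0,0,0],
    [0,0,-0.04],
    [0,0,-0.08],
    [0,0,-0.12],
    [0,0,-0.15],
  ],
  turn=[
    [0,0,0],
    [0,0,0],
    [0,0,0],
    [0,0,0],
    [0,0,0],
  ],
)

```text
time_s: 16.75
ee_pos: [0.5449, -0.2982, 0.0534]
ee_rot: [-0.001, 0.599, 0.801, -0.0]
contact_force: [0.6, 0.1, -0.5]
opening: 0.0854
gripper_force: 0.0
```

```bash
python3 - <<'E'
from station import bot
import cv2
cv2.imwrite("pics/sc3.png",bot.get_image("scene")[:,:,::-1])
E
```

```text
(no output)
```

View pics/sc3.png

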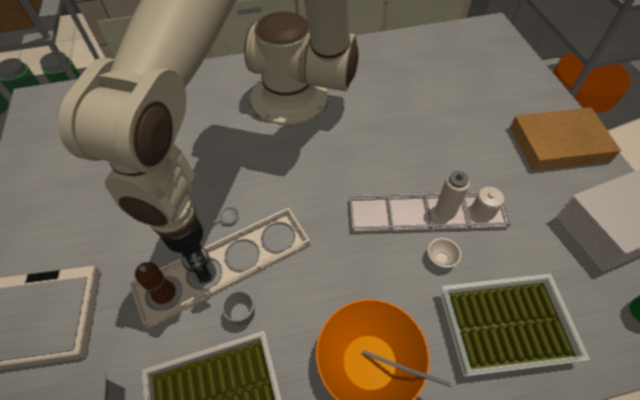

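Call:
jog_arm(
  delta_pos=[
    [0,0,-0.005],
    [0,0,-0.009],
    [0,0,-0.009],
    [0,0,-0.009],
    [0,0,-0.009],
  ],
  turn=[
    [0,0,0],
    [0,0,0],
    [0,0,0],
    [0,0,0],
    [0,0,0],
  ],
)

```text
time_s: 17.3
ee_pos: [0.5461, -0.2995, 0.0476]
ee_rot: [0.001, 0.599, 0.801, 0.0]
contact_force: [-0.0, 0.3, 0.7]
opening: 0.0856
gripper_force: 0.0
```

Call:
jog_arm(
  delta_pos=[
    [0,0,0],
    [0,0,0],
    [0,0,0],
    [0,0,0],
    [0,0,0],
  ],
  turn=[
    [0,0,0],
    [0,0,0],
    [0,0,0],
    [0,0,0],
    [0,0,0],
  ],
  gripper=-1,
)

```text
time_s: 17.8
ee_pos: [0.5457, -0.2994, 0.0469]
ee_rot: [0.0, 0.599, 0.801, -0.0]
contact_force: [-0.9, -1.0, 5.5]
opening: 0.0549
gripper_force: 63.6
```

Call:
jog_arm(
  delta_pos=[
    [0,0,0],
    [0,0,0],
    [0,0,0.01],
    [0,0,0.02],
    [0,0,0.02],
  ],
  turn=[
    [0,0,0],
    [0,0,0],
    [0,0,0],
    [0,0,0],
    [0,0,0],
  ],
)

```text
time_s: 18.3
ee_pos: [0.5462, -0.2996, 0.0681]
ee_rot: [0.001, 0.599, 0.801, 0.0]
contact_force: [0.8, -0.6, -1.2]
opening: 0.0548
gripper_force: 63.6
```

Call:
jog_arm(
  delta_pos=[
    [0,0,0.01],
    [0,0,0.025],
    [0,0,0.035],
    [0,0,0.04],
    [0,0,0.04],
  ],
  turn=[
    [0,0,0],
    [0,0,0],
    [0,0,0],
    [0,0,0],
    [0,0,0],
  ],
)

```text
time_s: 18.8
ee_pos: [0.546, -0.2995, 0.1075]
ee_rot: [0.001, 0.599, 0.801, 0.0]
contact_force: [0.5, 0.8, -3.2]
opening: 0.0549
gripper_force: 63.7
```

Call:
jog_arm(
  delta_pos=[
    [-0.0017,0.02,0],
    [-0.0048,0.055,0],
    [-0.0083,0.095,0],
    [-0.0116,0.132,0],
    [-0.0148,0.169,0],
  ],
  turn=[
    [0,0,-0.02],
    [0,0,-0.055],
    [0,0,-0.09],
    [0,0,-0.126],
    [0,0,-0.162],
  ],
)

```text
time_s: 19.3
ee_pos: [0.5301, -0.1288, 0.1058]
ee_rot: [-0.0, 0.662, 0.749, -0.0]
contact_force: [1.0, 0.2, -1.0]
opening: 0.0552
gripper_force: 63.7
```

Call:
jog_arm(
  delta_pos=[
    [-0.003,0.034,0],
    [-0.006,0.068,0],
    [-0.009,0.102,0],
    [-0.012,0.136,0],
    [-0.0148,0.169,0],
  ],
  turn=[
    [0,0,-0.032],
    [0,0,-0.065],
    [0,0,-0.097],
    [0,0,-0.13],
    [0,0,-0.162],
  ],
)

```text
time_s: 19.8
ee_pos: [0.5154, 0.0402, 0.1059]
ee_rot: [-0.0, 0.721, 0.693, -0.0]
contact_force: [0.4, 0.1, -2.3]
opening: 0.0548
gripper_force: 63.7
```

Call:
jog_arm(
  delta_pos=[
    [-0.0033,0.038,0],
    [-0.0066,0.075,0],
    [-0.0096,0.11,0],
    [-0.0127,0.145,0],
    [-0.0148,0.169,0],
  ],
  turn=[
    [0,0,-0.036],
    [0,0,-0.072],
    [0,0,-0.108],
    [0,0,-0.142],
    [0,0,-0.163],
  ],
)

```text
time_s: 20.3
ee_pos: [0.5005, 0.2098, 0.1058]
ee_rot: [-0.0, 0.774, 0.633, -0.0]
contact_force: [0.4, -0.0, -2.4]
opening: 0.0549
gripper_force: 63.7
```

Call:
jog_arm(
  delta_pos=[
    [0,0,0],
    [0,0,-0.015],
    [0,0,-0.03],
    [0,0,-0.045],
    [0,0,-0.05],
  ],
  turn=[
    [0,0,0],
    [0,0,0],
    [0,0,0],
    [0,0,0],
    [0,0,0],
  ],
)

```text
time_s: 20.8
ee_pos: [0.5, 0.2065, 0.0533]
ee_rot: [-0.001, 0.775, 0.633, -0.002]
contact_force: [-0.7, -0.9, -2.0]
opening: 0.0546
gripper_force: 63.7
```

Call:
jog_arm(
  delta_pos=[
    [0,0,-0.003],
    [0,0,-0.006],
    [0,0,-0.007],
    [0,0,-0.008],
    [0,0,-0.008],
  ],
  turn=[
    [0,0,0],
    [0,0,0],
    [0,0,0],
    [0,0,0],
    [0,0,0],
  ],
)

```text
time_s: 21.3
ee_pos: [0.5014, 0.2079, 0.0489]
ee_rot: [0.0, 0.774, 0.633, 0.0]
contact_force: [1.1, 0.0, 1.4]
opening: 0.0551
gripper_force: 63.8
```

Call:
jog_arm(
  delta_pos=[
    [0,0,0],
    [0,0,0],
    [0,0,0],
    [0,0,0],
    [0,0,0],
  ],
  turn=[
    [0,0,0],
    [0,0,0],
    [0,0,0],
    [0,0,0],
    [0,0,0],
  ],
  gripper=1,
)

```text
time_s: 21.8
ee_pos: [0.5012, 0.2078, 0.0483]
ee_rot: [0.0, 0.774, 0.633, 0.0]
contact_force: [0.0, -0.1, 0.4]
opening: 0.0853
gripper_force: 0.0
```

Call:
jog_arm(
  delta_pos=[
    [0,0,0.015],
    [0,0,0.04],
    [0,0,0.08],
    [0,0,0.12],
    [0,0,0.142],
  ],
  turn=[
    [0,0,0],
    [0,0,0],
    [0,0,0],
    [0,0,0],
    [0,0,0],
  ],
)

```text
time_s: 22.3
ee_pos: [0.5017, 0.208, 0.1951]
ee_rot: [0.001, 0.774, 0.633, 0.002]
contact_force: [-0.2, 0.0, 0.0]
opening: 0.0853
gripper_force: 0.0
```

Call:
jog_arm(
  delta_pos=[
    [0.0047,-0.04,0],
    [0.0094,-0.08,0],
    [0.0141,-0.12,0],
    [0.0188,-0.16,0],
    [0.0236,-0.199,0],
  ],
  turn=[
    [0,0,0.032],
    [0,0,0.065],
    [0,0,0.097],
    [0,0,0.13],
    [0,0,0.162],
  ],
)

```text
time_s: 22.8
ee_pos: [0.5247, 0.0072, 0.1917]
ee_rot: [0.0, 0.72, 0.694, 0.0]
contact_force: [0.4, -0.1, -0.3]
opening: 0.0855
gripper_force: 0.0
```

Call:
jog_arm(
  delta_pos=[
    [0.0047,-0.04,0],
    [0.0094,-0.08,0],
    [0.0141,-0.12,0],
    [0.0188,-0.16,0],
    [0.0236,-0.199,0],
  ],
  turn=[
    [0,0,0.032],
    [0,0,0.065],
    [0,0,0.097],
    [0,0,0.13],
    [0,0,0.162],
  ],
)

```text
time_s: 23.3
ee_pos: [0.5483, -0.192, 0.1917]
ee_rot: [0.001, 0.662, 0.75, 0.0]
contact_force: [0.2, 0.4, 0.6]
opening: 0.0853
gripper_force: 0.0
```

Call:
jog_arm(
  delta_pos=[
    [0.0047,-0.04,0],
    [0.0094,-0.08,0],
    [0.0141,-0.12,0],
    [0.0191,-0.163,0],
    [0.0236,-0.199,0],
  ],
  turn=[
    [0,0,0.032],
    [0,0,0.065],
    [0,0,0.097],
    [0,0,0.13],
    [0,0,0.163],
  ],
)

```text
time_s: 23.8
ee_pos: [0.5717, -0.3914, 0.1914]
ee_rot: [0.0, 0.598, 0.801, -0.0]
contact_force: [-0.3, -0.2, 1.1]
opening: 0.0852
gripper_force: 0.0
```

Call:
jog_arm(
  delta_pos=[
    [0,0,0],
    [0,0,-0.03],
    [0,0,-0.06],
    [0,0,-0.09],
    [0,0,-0.108],
  ],
  turn=[
    [0,0,0],
    [0,0,0],
    [0,0,0],
    [0,0,0],
    [0,0,0],
  ],
)

```text
time_s: 24.3
ee_pos: [0.5713, -0.3883, 0.0807]
ee_rot: [-0.001, 0.599, 0.801, -0.0]
contact_force: [0.1, 0.3, -0.1]
opening: 0.0856
gripper_force: 0.0
```

Call:
jog_arm(
  delta_pos=[
    [0,0,0],
    [0,0,0],
    [0,0,0],
    [0,0,0],
    [0,0,0],
  ],
  turn=[
    [0,0,0],
    [0,0,0],
    [0,0,0],
    [0,0,0],
    [0,0,0],
  ],
  gripper=-1,
)

```text
time_s: 24.8
ee_pos: [0.5725, -0.3897, 0.0848]
ee_rot: [0.002, 0.599, 0.801, -0.0]
contact_force: [-2.0, 0.0, 7.2]
opening: 0.0454
gripper_force: 61.4
```

Call:
jog_arm(
  delta_pos=[
    [0,0,0],
    [0,0,0],
    [0,0,0.01],
    [0,0,0.02],
    [0,0,0.02],
  ],
  turn=[
    [0,0,0],
    [0,0,0],
    [0,0,0],
    [0,0,0],
    [0,0,0],
  ],
)

```text
time_s: 25.3
ee_pos: [0.5728, -0.3897, 0.1048]
ee_rot: [0.002, 0.599, 0.801, 0.0]
contact_force: [-0.1, -0.2, -2.2]
opening: 0.0455
gripper_force: 61.4
```

Call:
jog_arm(
  delta_pos=[
    [0,0,0.01],
    [0,0,0.025],
    [0,0,0.035],
    [0,0,0.04],
    [0,0,0.04],
  ],
  turn=[
    [0,0,0],
    [0,0,0],
    [0,0,0],
    [0,0,0],
    [0,0,0],
  ],
)

```text
time_s: 25.8
ee_pos: [0.5723, -0.3895, 0.1436]
ee_rot: [0.001, 0.599, 0.801, 0.0]
contact_force: [-0.8, -0.9, -2.4]
opening: 0.0455
gripper_force: 61.4
```

Call:
jog_arm(
  delta_pos=[
    [-0.0036,0.02,0],
    [-0.0098,0.055,0],
    [-0.0168,0.094,0],
    [-0.0234,0.131,0],
    [-0.03,0.168,0],
  ],
  turn=[
    [0,0,-0.02],
    [0,0,-0.055],
    [0,0,-0.09],
    [0,0,-0.126],
    [0,0,-0.162],
  ],
)

```text
time_s: 26.3
ee_pos: [0.5412, -0.2198, 0.1417]
ee_rot: [-0.0, 0.662, 0.749, -0.0]
contact_force: [0.4, 0.2, -1.9]
opening: 0.0455
gripper_force: 61.6
```

Call:
jog_arm(
  delta_pos=[
    [-0.006,0.0336,0],
    [-0.012,0.0672,0],
    [-0.018,0.101,0],
    [-0.024,0.1344,0],
    [-0.03,0.168,0],
  ],
  turn=[
    [0,0,-0.032],
    [0,0,-0.065],
    [0,0,-0.097],
    [0,0,-0.13],
    [0,0,-0.162],
  ],
)

```text
time_s: 26.8
ee_pos: [0.5113, -0.0519, 0.1419]
ee_rot: [-0.0, 0.721, 0.693, -0.0]
contact_force: [-0.2, 0.7, -2.9]
opening: 0.0452
gripper_force: 61.6
```

Call:
jog_arm(
  delta_pos=[
    [-0.0068,0.038,0],
    [-0.0134,0.075,0],
    [-0.0196,0.11,0],
    [-0.0255,0.143,0],
    [-0.03,0.168,0],
  ],
  turn=[
    [0,0,-0.036],
    [0,0,-0.072],
    [0,0,-0.108],
    [0,0,-0.142],
    [0,0,-0.163],
  ],
)

```text
time_s: 27.3
ee_pos: [0.4812, 0.1165, 0.1419]
ee_rot: [-0.0, 0.774, 0.633, -0.0]
contact_force: [-0.1, 0.0, -2.7]
opening: 0.0453
gripper_force: 61.6
```

Call:
jog_arm(
  delta_pos=[
    [0,0,0],
    [0,0,-0.015],
    [0,0,-0.03],
    [0,0,-0.045],
    [0,0,-0.05],
  ],
  turn=[
    [0,0,0],
    [0,0,0],
    [0,0,0],
    [0,0,0],
    [0,0,0],
  ],
)

```text
time_s: 27.8
ee_pos: [0.4808, 0.1138, 0.0893]
ee_rot: [-0.001, 0.775, 0.633, -0.002]
contact_force: [-0.6, -0.0, -1.9]
opening: 0.0452
gripper_force: 61.5
```

Call:
jog_arm(
  delta_pos=[
    [0,0,-0.003],
    [0,0,-0.006],
    [0,0,-0.007],
    [0,0,-0.008],
    [0,0,-0.008],
  ],
  turn=[
    [0,0,0],
    [0,0,0],
    [0,0,0],
    [0,0,0],
    [0,0,0],
  ],
)

```text
time_s: 28.3
ee_pos: [0.4822, 0.115, 0.0868]
ee_rot: [0.0, 0.774, 0.633, 0.001]
contact_force: [-6.7, -0.3, 15.3]
opening: 0.0451
gripper_force: 63.9
```

Mill is on the deck (15 N contact); relieve slightly, release, and retreat.

Call:
jog_arm(
  delta_pos=[
    [0,0,0.001],
    [0,0,0.001],
    [0,0,0.001],
  ],
  turn=[
    [0,0,0],
    [0,0,0],
    [0,0,0],
  ],
)

```text
time_s: 28.6
ee_pos: [0.4824, 0.1149, 0.0868]
ee_rot: [0.0, 0.774, 0.633, 0.001]
contact_force: [-3.7, 0.0, 8.1]
opening: 0.0452
gripper_force: 62.8
```

Call:
jog_arm(
  delta_pos=[
    [0,0,0],
    [0,0,0],
    [0,0,0],
    [0,0,0],
    [0,0,0],
  ],
  turn=[
    [0,0,0],
    [0,0,0],
    [0,0,0],
    [0,0,0],
    [0,0,0],
  ],
  gripper=1,
)

```text
time_s: 29.1
ee_pos: [0.4819, 0.1148, 0.0852]
ee_rot: [-0.0, 0.774, 0.633, -0.0]
contact_force: [0.9, -0.3, 0.8]
opening: 0.0851
gripper_force: 0.0
```

Call:
jog_arm(
  delta_pos=[
    [0,0,0.01],
    [0,0,0.03],
    [0,0,0.06],
    [0,0,0.09],
    [0,0,0.12],
  ],
  turn=[
    [0,0,0],
    [0,0,0],
    [0,0,0],
    [0,0,0],
    [0,0,0],
  ],
)

```text
time_s: 29.6
ee_pos: [0.4818, 0.1148, 0.2073]
ee_rot: [0.0, 0.774, 0.633, 0.0]
contact_force: [-0.3, 0.3, -1.0]
opening: 0.0854
gripper_force: 0.0
```

Call:
jog_arm(
  delta_pos=[
    [0,-0.04,0],
    [0,-0.08,0],
    [0,-0.12,0],
    [0,-0.16,0],
    [0,-0.2,0],
  ],
  turn=[
    [0,0,0],
    [0,0,0],
    [0,0,0],
    [0,0,0],
    [0,0,0],
  ],
)

```text
time_s: 30.1
ee_pos: [0.4818, -0.0868, 0.2063]
ee_rot: [0.0, 0.774, 0.633, 0.0]
contact_force: [0.9, -0.5, -0.9]
opening: 0.0855
gripper_force: 0.0
```

Call:
jog_arm(
  delta_pos=[
    [0,-0.04,0],
    [0,-0.08,0],
    [0,-0.08,0],
    [0,-0.08,0],
    [0,-0.08,0],
  ],
  turn=[
    [0,0,0],
    [0,0,0],
    [0,0,0],
    [0,0,0],
    [0,0,0],
  ],
)

```text
time_s: 30.6
ee_pos: [0.482, -0.1646, 0.2057]
ee_rot: [0.0, 0.774, 0.633, 0.0]
contact_force: [-0.1, 0.6, 0.2]
opening: 0.0856
gripper_force: 0.0
```

```bash
python3 - <<'E'
from station import bot
import cv2,numpy as np
R=lambda i:cv2.resize(i[:,:,::-1],None,fx=5,fy=5,interpolation=cv2.INTER_CUBIC)
t=R(bot.get_image("top")[135:207,160:304]);s=cv2.resize(bot.get_image("scene")[150:245,330:530,::-1],(720,240))
cv2.imwrite("pics/fin.png",np.vstack([t,s[:,:720]]))
E
```

```text
(no output)
```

View pics/fin.png

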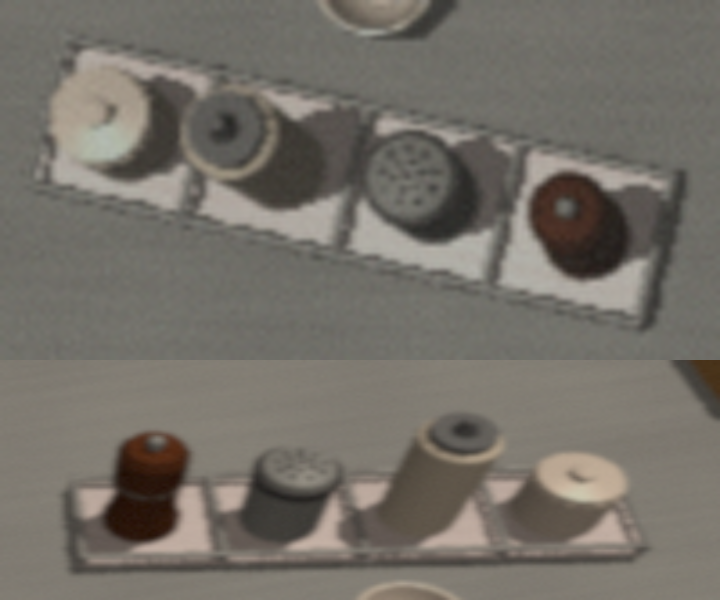

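The final picture shows pot (100,118), bottle (232,132), shaker (410,180) and mill (567,207) upright, each centred in its own compartment, in the original order.

```bash
python3 -c "
from station import bot
print(bot.finish_job())"
```

```text
the job is handed in; nothing more can be done
None
```

The job is handed in: pot, bottle, shaker and mill stand upright on the steel rack, one per compartment, in their original left-to-right order, finished at about 31 s of the 112 s; the hand-in returned no verdict, so this rests on the final pictures.

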